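# Open the spares carton and set out the new bushing

### The job

The new brass bushing came in the cardboard carton on the bench. Swing both carton flaps up and over, all the way until each comes up against its stop leaning outward, without crushing the cardboard (it takes a push of 30 N at most); only then lift the brass bushing out and stand it upright, wholly on the round black pad. Leave the flaps folded back, leave the steel bearing in the carton, and do not shift the mallet, the dial indicator or the grease tin.

Things in the scene. Friction and masses are not known exactly. Their poses are not given: they have to be found in the camera images.
- carton: Brown cardboard carton fixed to the bench, 180 (its x) x 200 (its y) x 85 mm high, walls and floor 4 mm. Origin: centre of its underside; z up. Its two flaps are hinged along the +y (left) and -y (right) rims; the hinges run along its x axis, 98 mm either side of the centre, 85 mm up.
- flap_left_hinge (a point): Middle of the left flap's hinge line (carton +y rim, 85 mm up); fixed to the carton, axes as the carton's.
- flap_right_hinge (a point): Middle of the right flap's hinge line (carton -y rim, 85 mm up); fixed to the carton, axes as the carton's.
- flap_left (a joint): Angle of the left flap, rad: 0 flat shut, 1.57 upright, more leaning outward, up to a stop to be felt beyond 2.3. Starts ajar; stays where it is left (friction about 0.03 N m). The flap is a board (flexes slightly) 170 mm (along the hinge) x 70 mm (hinge to free edge) x 4 mm; shut, its edge lies 28 mm from the carton's middle, leaving a 56 mm gap between the flaps.
- flap_right (a joint): Angle of the right flap, rad; the mirror image of the left one.
- flap_left_edge (a point): Middle of the left flap's free edge, at mid thickness, 70 mm from the hinge; moves with the flap.
- flap_right_edge (a point): Middle of the right flap's free edge, at mid thickness, 70 mm from the hinge; moves with the flap.
- bushing: Plain brass bushing (tube), 40 mm outside, 25 mm bore, 60 mm tall, about 0.4 kg, standing upright on the carton's floor near one end of it. Origin: centre of its underside; z along its bore.
- bearing: Flat steel bearing ring, 48 mm outside, 20 mm bore, 15 mm high, lying on the carton's floor near the other end; stays there. Origin: centre of its underside.
- pad: Round black rubber pad, 110 mm across, 4 mm thick, fixed to the bench left or right of the carton. Origin: centre of its underside.
- vise: Small blue bench vise on the other side of the carton, fixed, 130 x 75 mm, 105 mm high with the bright steel shaft stub standing in its jaws. Origin: centre of its base.
- mallet: Mallet with a red handle and wooden head lying at the far left, 255 mm long, 52 mm high, head 100 mm wide; origin at its underside, on the handle 40 mm short of the head, x towards the head. Not to be moved.
- dial_indicator: Blue dial indicator, 58 mm disc, 20 mm thick, lying face up with its stem along its x; origin under the disc's centre. Not to be moved.
- grease_tin: Grease tin, 72 mm across, 90 mm high, behind the carton; origin under its centre. Not to be moved.
Mind the look-alikes: they are no part of the job. Several things look just like the bushing: the one meant starts farthest to the robot's right. There is more than one size of the bearing; the job needs the smaller.

How it is judged:
By the outcome, as a careful person would: the job done as asked, in the order asked, and still so for the second after the job is handed in, with the robot touching nothing.
It also fails if it takes over 70 s, if anything falls off the work surface, if the arm or the gripper's body presses on something with over 40 N, if the wrist force passes 120 N, or if a joint passes its speed limit or range.

### The arm

A 6-joint arm with a two-finger parallel gripper is mounted at the origin on the work surface. World frame = base frame: x ahead of the robot, y to its left, z up, the work surface at z = 0. Lengths are in mm, angles in rad, forces in N, time in s.
With the tool pointing down it reaches from about 350 to 875 mm from the base axis. Payload 4.2 kg.
Tool frame: the origin (TCP) lies midway between the tips of the shut fingers; the grasp point (between the pads) lies 19 mm behind it (arm.tcp_to_grasp is the distance from the TCP to the grasp point, in mm); z points along the fingers, y is the line along which they close (so a half turn about z gives the same grasp; the last joint's range is limited). The gripper opens to 85 mm and grips with 20 to 120 N. Pads are 22 mm wide; open, the fingers measure 114 mm over their backs; the gripper's body (76 mm by 85 mm) begins 54 mm behind the grasp point. The pads swing forward as they close: fully open they stand 13 mm farther back than shut.
Start: joints at [1.38, 0.385, 0.008, 0, -1.194, -0.259], TCP at [271.707, 562.827, 231.312] pointing down, gripper open.
Joint ranges: [-3.14, 3.14], [-1.21, 2.06], [-1.07, 1.41], [-3.16, 2.05], [-2.99, -0.16], [-3.1, 3.1]. Speed limits (rad/s): [2.79, 2.79, 3.14, 3.14, 3.14, 3.14].

### API

Orientations are given as a unit quaternion [x, y, z, w].
In Python, from bench import arm, get_image gives the robot as it stands.
- The arm moves only by the tool drive_tool, never from a script. Its argument "deltas" is a list of rows, each a list of 2 entries, a list of its own where there are three numbers: the shift along the tool's x, y, z in cm, then the turn, a rotation vector about the tool's x, y, z in degrees. In form: [[[x, y, z], [ax, ay, az]], ...]. A call has 1 to 12 rows; each row shifts and turns the commanded pose from where the row before left it, along the tool's axes as they then stand; what a row does not reach is not made up. A row lasts 1/10 s, in which the tool goes at most 50 mm and 8.59 degrees, less where a joint would pass 70% of its speed; a pose out of reach is approached as far as the arm can. A call with a gripper value outside its range is refused whole. "claw" is the finger opening in cm, from 0 to 8.54, set as the call begins (left out, the last holds). The fingers move at their own pace and stop on an object; the grip force is fixed at half the most. Time passes only in rows, so rows that do not move let the fingers close. It gives the time, the measured TCP pose, the force, the opening and the grip force at its end, in the units of the state.
- arm.read_state(): the state, without advancing time (a new reading comes with each control period).
- get_image(name): name is "scene" or "side" or "wrist"; returns a dict with "img" (400x640x3 uint8, red, green, blue), "fx", "fy", "cx", "cy" (pixels), "eye" and "orientation" of the camera in the world; the wrist camera has in their place "mount" (4x4, takes a point from camera to tool coordinates, whose origin is the TCP and whose axes are the flange's). Camera axes: x right, y down, z forward; pixel columns grow to the right and rows downward; lengths in mm; the calibration is good to about 2 mm. The wrist camera is an equidistant fisheye: a pixel r from the principal point sees the ray r / f radians off the axis. A picture is of the moment at which its call begins: read the wrist's pose just before it. There is no depth.
- arm.job_done(): hands the job in; it is judged then, once.
The state is a dict: "clock": time; "joints": joint angles; "joint_vel": joint speeds; "joint_efforts": joint torques, N m; "position": TCP position; "ee_rot": TCP orientation; "contact_force": force on the tool from outside, world axes, zero at the start; "wrist_torque": the same for the moment, N m; "gripper_width": finger opening in mm; "grasp_force": force on a finger pad.
Only numpy, scipy, OpenCV 4.12 (cv2) and the standard library are available. Lean on these libraries where they do the work, as an engineer would, in place of code of your own. Each camera call takes 0.05 s, during which the arm holds its last target. There are 200 camera calls.

## Working session

There is one attempt and no reset: what is moved stays moved. The work goes in short steps, Python scripts to look and compute and a tool call to move; the robot and the scene stay as the last step left them, time stands still between calls to the robot, and variables do not carry over. Pictures are saved under pics/ and viewed, at most 10 in all, crops included, and the job is handed in when it is done.

Besides the shell and the picture viewer there is one more tool, called by a JSON object that holds its "method" and its "body". drive_tool: Moves the arm, as the interface text tells. Its arguments: {"type":"object","properties":{"deltas":{"type":"array"},"claw":{"type":"number"}},"required":["deltas"]}

```bash
mkdir -p pics; ls; python3 - <<'E'
from bench import arm,get_image
import cv2,json
print(arm.read_state())
for n in("scene","side"):
    d=get_image(n); cv2.imwrite(f"pics/{n}0.png",d["img"][...,::-1]); print({k:(v.tolist() if hasattr(v,'tolist') else v) for k,v in d.items() if k!="img"})
E
```

```text
pics
{'clock': 0.0, 'joints': array([ 1.37958779e+00,  3.85546656e-01,  6.64497808e-03, -5.27145621e-04,
       -1.19401087e+00, -2.58616166e-01]), 'joint_vel': array([-0.00087933,  0.0002561 ,  0.0010739 ,  0.00117704, -0.00187459,
        0.00019044]), 'joint_efforts': array([ 1.36996510e-03, -3.92289054e+01,  1.88401401e+01,  4.18591529e+00,
       -4.72107247e-03, -4.08297097e-06]), 'position': array([271.46743618, 562.31763383, 230.23088542]), 'ee_rot': array([ 9.74791393e-01, -2.23115577e-01, -2.09186312e-04,  1.06576328e-03]), 'contact_force': array([-0.19719087, -0.13321486, -0.48539021]), 'wrist_torque': array([-0.06211576,  0.05037481, -0.014062  ]), 'grasp_force': 0.0, 'gripper_width': 85.43608915184072}
{'fx': 378.8092028841752, 'fy': 378.8092028841752, 'cx': 321.5573458318074, 'cy': 206.6805687709031, 'eye': [1145.5289840608878, 172.50231513611124, 742.7513918111075], 'orientation': [0.5788443777232706, 0.7307541768125368, -0.28485807155552934, -0.22314434458183394]}
{'fx': 453.16810388898864, 'fy': 453.16810388898864, 'cx': 312.9985738452073, 'cy': 199.40953963252855, 'eye': [505.31947545554334, 1093.2289230920644, 719.3348316385323], 'orientation': [-0.03730142007912365, 0.8709580641897131, -0.48982142674126544, 0.010752878132837648]}
```

View pics/scene0.png

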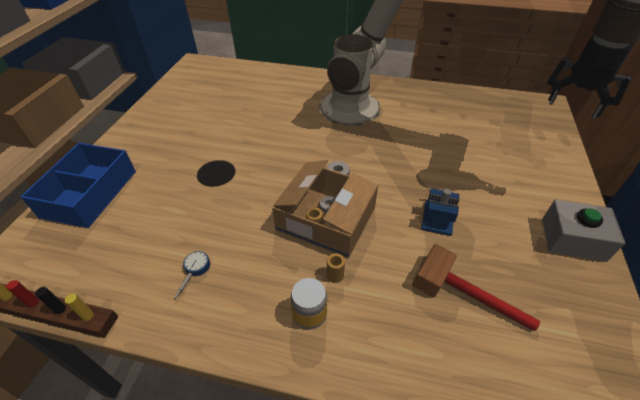

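View pics/side0.png

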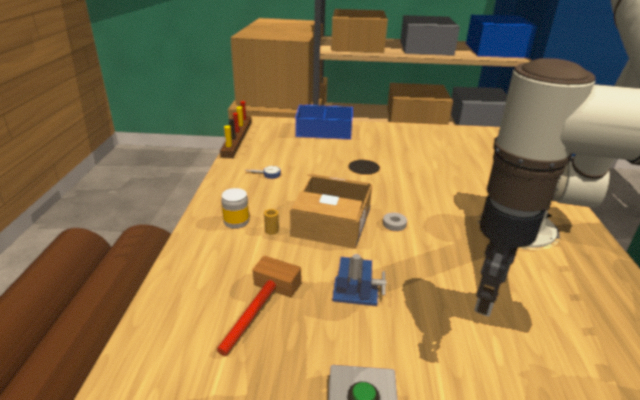

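The scene shows the carton around (327,205), the pad at (216,173), vise at (440,210), dial at (196,264), tin at (309,302), mallet at (440,270). Bushing candidates are inside the carton at (315,214) and outside at (336,267). Ring candidates are at (340,168) outside the carton and (326,203) inside. Next, one close crop.

```bash
cat > h.py <<'E'
import numpy as np,cv2
from scipy.spatial.transform import Rotation as R
C={"scene":(378.809,321.557,206.681,[1145.529,172.502,742.751],[0.57884438,0.73075418,-0.28485807,-0.22314434]),
"side":(453.168,312.999,199.410,[505.319,1093.229,719.335],[-0.03730142,0.87095806,-0.48982143,0.01075288])}
def un(n,u,v,z):
    f,cx,cy,e,q=C[n]; e=np.array(e); d=R.from_quat(q).apply([(u-cx)/f,(v-cy)/f,1]); return e+d*(z-e[2])/d[2]
def pr(n,P):
    f,cx,cy,e,q=C[n]; p=R.from_quat(q).inv().apply(np.atleast_2d(P)-np.array(e)); return p[:,:2]/p[:,2:]*f+[cx,cy]
E
python3 - <<'E'
from h import *
a=cv2.imread("pics/scene0.png")[150:290,262:402]
b=cv2.imread("pics/side0.png")[170:250,285:385]
a=cv2.resize(a,(560,560),interpolation=cv2.INTER_CUBIC)
cv2.imwrite("pics/c1.png",a)
b=cv2.resize(b,(700,560),interpolation=cv2.INTER_CUBIC)
cv2.imwrite("pics/c2.png",b)
for n,u,v,z in [("scene",216,173,4),("side",364,167,4),("scene",315,213,64),("scene",336,258,60),("scene",309,290,90),("scene",196,262,20),("scene",340,168,15),("scene",440,215,0)]: print(n,u,v,un(n,u,v,z).round())
E
```

```text
scene 216 173 [ 430. -312.    4.]
side 364 167 [ 422. -313.    4.]
scene 315 213 [566.  17.  64.]
scene 336 258 [679.  92.  60.]
scene 309 290 [785.  60.  90.]
scene 196 262 [ 735. -222.   20.]
scene 340 168 [340.  34.  15.]
scene 440 215 [444. 320.   0.]
```

View pics/c1.png

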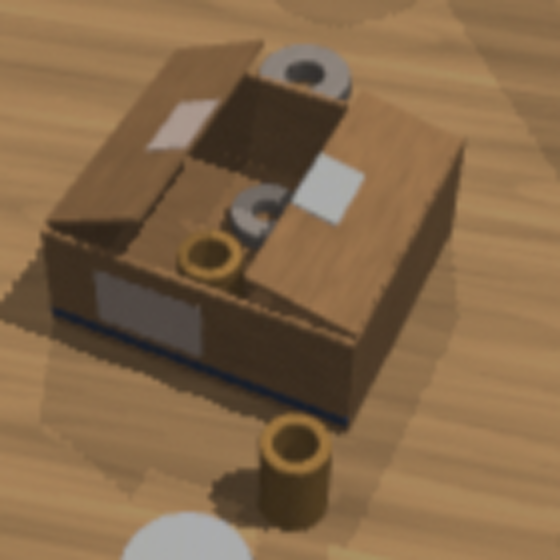

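View pics/c2.png

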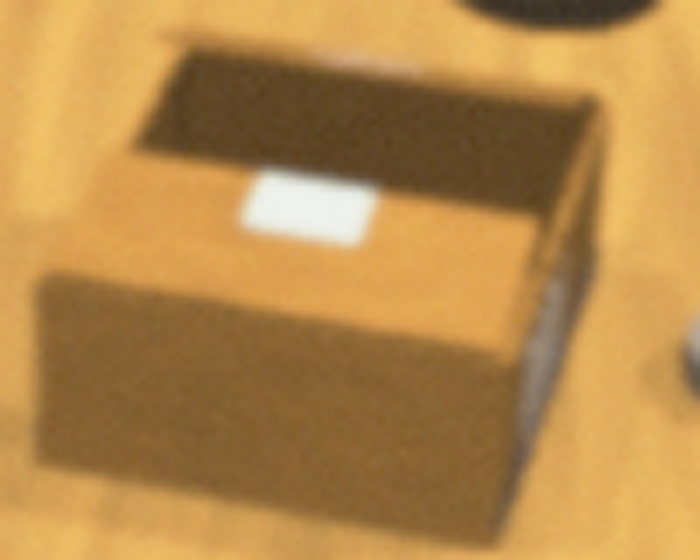

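```bash
cat > fit.py <<'E'
from h import *
from scipy.optimize import least_squares
S=lambda a,b:("scene",262+a/4,150+b/4)
D=lambda a,b:("side",285+a/7,170+b/7)
X,Y=90,100
def edge(s,ex,q): return [ex*85,s*(98-70*np.cos(q)),85+70*np.sin(q)]
obs=[(S(52,315),lambda p:[X,-Y,0]),(S(347,430),lambda p:[X,Y,0]),(S(45,235),lambda p:[X,-Y,85]),(S(355,345),lambda p:[X,Y,85]),(S(465,145),lambda p:[-X,Y,85]),
(D(38,275),lambda p:[X,Y,85]),(D(515,357),lambda p:[-X,Y,85]),(D(38,462),lambda p:[X,Y,0]),(D(495,546),lambda p:[-X,Y,0]),(D(600,100),lambda p:[-X,-Y,85]),
(S(138,218),lambda p:edge(-1,1,p[4])),(S(262,40),lambda p:edge(-1,-1,p[4])),(S(245,278),lambda p:edge(1,1,p[3])),(S(360,95),lambda p:edge(1,-1,p[3])),
(D(165,35),lambda p:edge(-1,1,p[4])),(D(130,152),lambda p:edge(1,1,p[3])),(D(540,212),lambda p:edge(1,-1,p[3]))]
def W(p,l): return R.from_euler('z',p[2]).apply(l)+[p[0],p[1],0]
def f(p): return np.concatenate([(pr(o[0],W(p,l(p)))-o[1:]).ravel() for o,l in obs])
s=least_squares(f,[540,40,0.,.2,.5],loss='soft_l1')
if __name__=="__main__":
    print(s.x.round(3)); print(f(s.x).reshape(-1,2).round(1).tolist())
    p=s.x; Ri=R.from_euler('z',-p[2])
    for n,q,z in(("bush",S(211,255),64),("bear",S(262,207),19)):
        w=un(*q,z); print(n,w.round(),Ri.apply(w-[p[0],p[1],0]).round())
    for s_,q in((1,p[3]),(-1,p[4])):
        print([W(p,edge(s_,e,q)).round().tolist() for e in(-1,0,1)])
E
python3 fit.py
```

```text
[ 5.20458e+02  3.41320e+01 -2.05000e-01  2.37000e-01  4.86000e-01]
[[0.2, 0.9], [0.1, -0.2], [-1.4, -1.9], [-0.0, -1.2], [-0.3, -2.9], [-0.9, 1.1], [-0.5, 1.2], [-0.6, 1.0], [0.1, 1.3], [1.0, 0.3], [-0.3, -0.1], [-0.1, -0.5], [-0.4, -1.0], [-0.6, -2.0], [-1.8, 0.7], [-4.0, 0.4], [-0.3, 1.9]]
bush [568.  17.  64.] [50. -7. 64.]
bear [482.  29.  19.] [-37. -13.  19.]
[[443.0, 81.0, 101.0], [527.0, 63.0, 101.0], [610.0, 46.0, 101.0]]
[[430.0, 16.0, 118.0], [513.0, -1.0, 118.0], [596.0, -18.0, 118.0]]
```

Bushing choice: the in-carton one at scene (315,214), y≈17, is farther right than the outside one at (336,258), y≈92. The crop confirms it is standing in the carton by the smaller bearing. Next I turn the tool, then move over the carton with fingers shut.

{"method": "drive_tool", "body": {"deltas": [[[0, 0, 0], [0, 0, 8.44]], [[0, 0, 0], [0, 0, 8.44]], [[0, 0, 0], [0, 0, 8.44]], [[0, 0, 0], [0, 0, 8.44]], [[0, 0, 0], [0, 0, 8.44]], [[0, 0, 0], [0, 0, 8.44]], [[0, 0, 0], [0, 0, 8.44]], [[0, 0, 0], [0, 0, 8.44]], [[0, 0, 0], [0, 0, 8.44]]], "claw": 0}}

```text
clock: 1.0
position: [271.5, 562.5, 230.7]
ee_rot: [-0.629, 0.778, -0.0, -0.001]
contact_force: [-0.8, 1.0, -0.2]
gripper_width: -0.2
grasp_force: 0.0
```

{"method": "drive_tool", "body": {"deltas": [[[3.89, -2.93, 0], [0, 0, 0]], [[3.89, -2.93, 0], [0, 0, 0]], [[3.89, -2.93, 0], [0, 0, 0]], [[3.89, -2.93, 0], [0, 0, 0]], [[3.89, -2.93, 0], [0, 0, 0]], [[3.89, -2.93, 0], [0, 0, 0]], [[3.89, -2.93, 0], [0, 0, 0]], [[3.89, -2.93, 0], [0, 0, 0]], [[3.89, -2.93, 0], [0, 0, 0]], [[3.89, -2.93, 0], [0, 0, 0]], [[3.89, -2.93, 0], [0, 0, 0]], [[3.89, -2.93, 0], [0, 0, 0]]]}}

```text
clock: 2.2
position: [521.3, 32.3, 231.1]
ee_rot: [-0.631, 0.776, 0.0, -0.0]
contact_force: [0.9, 0.9, 0.5]
gripper_width: 0.4
grasp_force: 0.0
```

```bash
cat > go.py <<'E'
# usage: go.py  tilt  x,y,z [x,y,z ...] : carton-frame TCP targets -> deltas (cm) in tool axes at given tilt (deg about tool y)
import sys
from fit import *
from bench import arm
st=arm.read_state(); p=s.x
P=st["position"]; Q=R.from_quat(st["ee_rot"]); Ri=R.from_euler('z',-p[2])
print("t",round(st["clock"],2),"carton pos",Ri.apply(P-[p[0],p[1],0]).round(1),"F(carton)",Ri.apply(st["contact_force"]).round(1),"w",round(st["gripper_width"],1),"j",st["joints"].round(2))
base=R.from_euler('z',p[2])*R.from_matrix(np.array([[0,-1,0],[-1,0,0],[0,0,-1.]]))  # cols: x->-y, y->-x, z->-z
if len(sys.argv)>1:
    G=base*R.from_euler('y',float(sys.argv[1]),degrees=True)
    print("rotvec to tilt",(Q.inv()*G).as_rotvec(degrees=True).round(2))
    for a in sys.argv[2:]:
        T=W(p,np.array(list(map(float,a.split(',')))))
        print(a,"now-axes",(Q.inv().apply(T-P)/10).round(2),"tilt-axes",(G.inv().apply(T-P)/10).round(2)); P=T
E
python3 go.py 30 0,-10,190; python3 -c "
from bench import get_image,arm
import cv2
print(arm.read_state()['position'])
d=get_image('wrist');print(d['mount'].round(2) if hasattr(d['mount'],'round') else d['mount'],d['fx'])
cv2.imwrite('pics/w1.png',d['img'][...,::-1])"
```

```text
t 2.2 carton pos [  1.2  -1.6 231.1] F(carton) [0.7 1.1 0.5] w 0.4 j [ 0.37  0.21 -0.24 -0.   -1.12 -0.58]
rotvec to tilt [2.e-02 3.e+01 1.e-02]
0,-10,190 now-axes [0.84 0.12 4.11] tilt-axes [-1.33  0.12  3.98]
[521.31117537  32.32987945 231.14125793]
[[  -0.     -0.96   -0.26   66.8 ]
 [   1.     -0.      0.      0.83]
 [  -0.     -0.26    0.96 -142.11]
 [   0.      0.      0.      1.  ]] 309.70691628693146
```

View pics/w1.png

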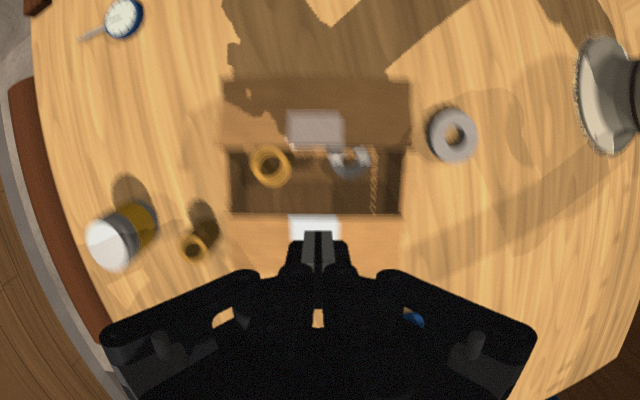

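The wrist view shows the bushing at (270,166) and the smaller bearing at (348,160) in the carton. The right flap is at the top (ajar), and the left flap is under the gripper.

{"method": "drive_tool", "body": {"deltas": [[[0, 0, 0], [0, 7.5, 0]], [[0, 0, 0], [0, 7.5, 0]], [[0, 0, 0], [0, 7.5, 0]], [[0, 0, 0], [0, 7.5, 0]], [[0, 0, 0], [0, 0, 0]]]}}

```text
clock: 2.75
position: [520.6, 35.7, 228.7]
ee_rot: [-0.611, 0.747, -0.164, -0.204]
contact_force: [-0.7, -1.1, -0.5]
gripper_width: -0.4
grasp_force: 0.0
```

```bash
python3 go.py 30 0,25,190 0,-34,88 0,-50,115 0,-75,140 0,-105,145 0,-130,128 0,-145,112
```

```text
t 2.75 carton pos [-1.000e-01  1.500e+00  2.287e+02] F(carton) [-0.4 -1.2 -0.5] w -0.4 j [ 0.58  0.34 -0.3   0.38 -1.33 -0.94]
rotvec to tilt [ 0.12 -0.33  0.29]
0,25,190 now-axes [-3.98 -0.04  2.15] tilt-axes [-3.96 -0.01  2.18]
0,-34,88 now-axes [-0.06 -0.02 11.78] tilt-axes [1.000e-02 0.000e+00 1.178e+01]
0,-50,115 now-axes [ 2.74  0.02 -1.52] tilt-axes [ 2.74 -0.   -1.54]
0,-75,140 now-axes [ 3.42  0.02 -0.9 ] tilt-axes [ 3.42 -0.   -0.92]
0,-105,145 now-axes [2.84 0.01 1.08] tilt-axes [ 2.85 -0.    1.07]
0,-130,128 now-axes [1.3  0.   2.73] tilt-axes [ 1.32 -0.    2.72]
0,-145,112 now-axes [ 0.49 -0.    2.14] tilt-axes [ 0.5  -0.    2.14]
```

{"method": "drive_tool", "body": {"deltas": [[[-2, 0, 1.1], [0, 0, 0]], [[-2, 0, 1.1], [0, 0, 0]], [[0, 0, 3], [0, 0, 0]], [[0, 0, 3], [0, 0, 0]], [[0, 0, 2.5], [0, 0, 0]], [[0, 0, 2], [0, 0, 0]], [[0, 0, 1.2], [0, 0, 0]], [[0, 0, 0], [0, 0, 0]]]}}

```text
clock: 3.55
position: [512.9, -1.1, 90.1]
ee_rot: [-0.609, 0.749, -0.163, -0.202]
contact_force: [-0.7, -0.1, -0.2]
gripper_width: 0.1
grasp_force: 0.0
```

{"method": "drive_tool", "body": {"deltas": [[[0.68, 0, -0.38], [0, 0, 0]], [[0.68, 0, -0.38], [0, 0, 0]], [[0.68, 0, -0.38], [0, 0, 0]], [[0.68, 0, -0.38], [0, 0, 0]], [[0, 0, 0], [0, 0, 0]]]}}

```text
clock: 4.05
position: [511.2, -15.5, 119.2]
ee_rot: [-0.609, 0.75, -0.164, -0.199]
contact_force: [0.5, 0.2, 0.3]
gripper_width: -0.1
grasp_force: 0.1
```

```bash
python3 go.py 30 0,-75,138 0,-105,138 0,-130,120 0,-140,112; python3 -c "
from bench import get_image
import cv2
d=get_image('scene')['img'][140:290,220:420,::-1]
cv2.imwrite('pics/s1.png',cv2.resize(d,(600,450)))"
```

```text
t 4.05 carton pos [  1.  -50.5 119.2] F(carton) [0.5 0.4 0.3] w -0.1 j [ 0.5   0.42 -0.52  0.46 -1.03 -1.02]
rotvec to tilt [-0.11  0.1  -0.08]
0,-75,138 now-axes [ 3.06  0.1  -0.41] tilt-axes [ 3.06  0.1  -0.4 ]
0,-105,138 now-axes [ 2.6 -0.   1.5] tilt-axes [ 2.6 -0.   1.5]
0,-130,120 now-axes [1.27 0.   2.81] tilt-axes [ 1.27 -0.    2.81]
0,-140,112 now-axes [0.47 0.   1.19] tilt-axes [ 0.47 -0.    1.19]
```

View pics/s1.png

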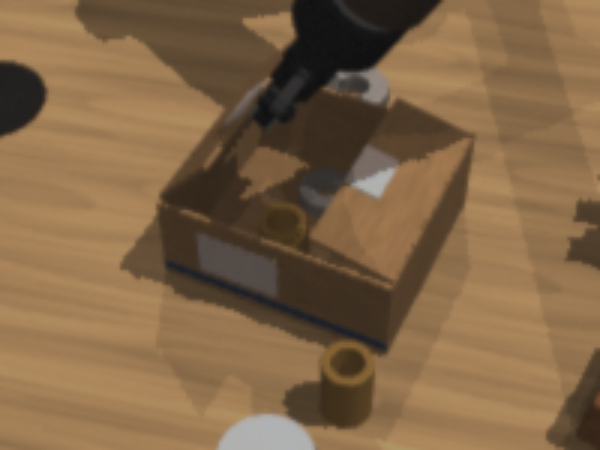

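The right flap has lifted on the fingertips and now stands steep at about (225,150) in the crop. I'll continue the arc.

{"method": "drive_tool", "body": {"deltas": [[[0.77, 0, -0.1], [0, 0, 0]], [[0.77, 0, -0.1], [0, 0, 0]], [[0.77, 0, -0.1], [0, 0, 0]], [[0.77, 0, -0.1], [0, 0, 0]], [[0.65, 0, 0.38], [0, 0, 0]], [[0.65, 0, 0.38], [0, 0, 0]], [[0.65, 0, 0.38], [0, 0, 0]], [[0.65, 0, 0.38], [0, 0, 0]], [[0, 0, 0], [0, 0, 0]]]}}

```text
clock: 5.0
position: [498.8, -70.3, 136.2]
ee_rot: [-0.609, 0.749, -0.163, -0.201]
contact_force: [0.3, -0.0, 0.3]
gripper_width: 0.2
grasp_force: 0.0
```

{"method": "drive_tool", "body": {"deltas": [[[0.25, 0, 0.56], [0, 0, 0]], [[0.25, 0, 0.56], [0, 0, 0]], [[0.25, 0, 0.56], [0, 0, 0]], [[0.25, 0, 0.56], [0, 0, 0]], [[0, 0, 0], [0, 0, 0]]]}}

```text
clock: 5.5
position: [494.7, -89.3, 121.3]
ee_rot: [-0.609, 0.749, -0.163, -0.202]
contact_force: [-0.2, 0.2, 0.4]
gripper_width: 0.1
grasp_force: 0.0
```

```bash
python3 go.py 30 0,-130,120 0,-140,112
```

```text
t 5.5 carton pos [-1.000e-01 -1.261e+02  1.213e+02] F(carton) [-0.3  0.2  0.4] w 0.1 j [ 0.37  0.38 -0.61  0.54 -0.96 -0.97]
rotvec to tilt [ 0.11 -0.05  0.  ]
0,-130,120 now-axes [ 0.27 -0.01  0.31] tilt-axes [ 0.27 -0.01  0.31]
0,-140,112 now-axes [ 0.46 -0.    1.19] tilt-axes [ 0.47 -0.    1.19]
```

{"method": "drive_tool", "body": {"deltas": [[[0.1, 0, 0.28], [0, 0, 0]], [[0.1, 0, 0.28], [0, 0, 0]], [[0, 0, 0], [0, 0, 0]]]}}

```text
clock: 5.8
position: [494.5, -93.2, 118.0]
ee_rot: [-0.61, 0.749, -0.163, -0.201]
contact_force: [0.1, 0.3, 0.1]
gripper_width: 0.2
grasp_force: 0.1
```

{"method": "drive_tool", "body": {"deltas": [[[0.08, 0, 0.19], [0, 0, 0]], [[0, 0, 0], [0, 0, 0]]]}}

```text
clock: 6.0
position: [494.3, -94.7, 116.8]
ee_rot: [-0.61, 0.749, -0.163, -0.201]
contact_force: [0.6, 0.6, -0.8]
gripper_width: 0.0
grasp_force: 0.1
```

{"method": "drive_tool", "body": {"deltas": [[[0.08, 0, 0.19], [0, 0, 0]], [[0, 0, 0], [0, 0, 0]]]}}

```text
clock: 6.2
position: [493.9, -96.3, 115.6]
ee_rot: [-0.61, 0.749, -0.163, -0.201]
contact_force: [0.4, 0.2, 1.1]
gripper_width: -0.1
grasp_force: 0.1
```

{"method": "drive_tool", "body": {"deltas": [[[0.08, 0, 0.19], [0, 0, 0]], [[0, 0, 0], [0, 0, 0]]]}}

```text
clock: 6.4
position: [493.5, -98.0, 114.3]
ee_rot: [-0.61, 0.749, -0.163, -0.201]
contact_force: [0.2, 0.5, 0.7]
gripper_width: -0.0
grasp_force: 0.2
```

{"method": "drive_tool", "body": {"deltas": [[[0.06, 0, 0.19], [0, 0, 0]], [[0, 0, 0], [0, 0, 0]]]}}

```text
clock: 6.6
position: [493.6, -99.1, 113.0]
ee_rot: [-0.61, 0.749, -0.163, -0.2]
contact_force: [0.4, 2.0, 1.3]
gripper_width: 0.3
grasp_force: 1.0
```

{"method": "drive_tool", "body": {"deltas": [[[0.05, 0, 0.19], [0, 0, 0]], [[0, 0, 0], [0, 0, 0]]]}}

```text
clock: 6.8
position: [493.6, -100.2, 111.7]
ee_rot: [-0.61, 0.749, -0.164, -0.2]
contact_force: [-0.4, 4.2, 1.5]
gripper_width: -0.1
grasp_force: 2.0
```

{"method": "drive_tool", "body": {"deltas": [[[0.05, 0, 0.19], [0, 0, 0]], [[0, 0, 0], [0, 0, 0]]]}}

```text
clock: 7.0
position: [493.6, -101.2, 110.6]
ee_rot: [-0.61, 0.749, -0.164, -0.2]
contact_force: [-1.3, 7.3, 3.6]
gripper_width: 0.3
grasp_force: 3.6
```

{"method": "drive_tool", "body": {"deltas": [[[-0.03, 0, 0.15], [0, 0, 0]], [[0, 0, 0], [0, 0, 0]]]}}

```text
clock: 7.2
position: [493.6, -101.7, 109.7]
ee_rot: [-0.61, 0.749, -0.164, -0.2]
contact_force: [-2.4, 7.7, 7.2]
gripper_width: -0.4
grasp_force: 5.1
```

{"method": "drive_tool", "body": {"deltas": [[[-0.05, 0, 0.15], [0, 0, 0]], [[0, 0, 0], [0, 0, 0]]]}}

```text
clock: 7.4
position: [493.6, -102.1, 108.8]
ee_rot: [-0.61, 0.749, -0.164, -0.2]
contact_force: [-2.9, 9.2, 10.9]
gripper_width: -0.2
grasp_force: 6.5
```

```bash
python3 go.py 0 0,-60,200 0,-20,200
```

```text
t 7.4 carton pos [   1.4 -138.9  108.8] F(carton) [-4.7  8.5 10.9] w -0.2 j [ 0.34  0.39 -0.64  0.57 -0.92 -0.98]
rotvec to tilt [ -0.15 -30.01   0.05]
0,-60,200 now-axes [ -2.27   0.11 -11.84] tilt-axes [-7.89  0.14 -9.12]
0,-20,200 now-axes [-3.46 -0.01 -2.  ] tilt-axes [-4.  0.  0.]
```

{"method": "drive_tool", "body": {"deltas": [[[0, 0, -1], [0, 0, 0]], [[0, 0, -2.5], [0, 0, 0]], [[0, 0, -4], [0, 0, 0]], [[0, 0, -4], [0, 0, 0]], [[0, 0, 0], [0, 0, 0]]]}}

```text
clock: 7.9
position: [507.4, -44.3, 211.1]
ee_rot: [-0.61, 0.75, -0.165, -0.196]
contact_force: [0.4, 0.1, -0.2]
gripper_width: -0.1
grasp_force: 0.0
```

{"method": "drive_tool", "body": {"deltas": [[[0, 0, 0], [0, -7.5, 0]], [[0, 0, 0], [0, -7.5, 0]], [[0, 0, 0], [0, -7.5, 0]], [[0, 0, 0], [0, -7.5, 0]], [[0, 0, 0], [0, -7.5, 0]], [[0, 0, 0], [0, -7.5, 0]], [[0, 0, 0], [0, -7.5, 0]], [[0, 0, 0], [0, -7.5, 0]], [[0, 0, 0], [0, 0, 0]]]}}

```text
clock: 8.8
position: [503.3, -49.4, 205.1]
ee_rot: [-0.606, 0.752, 0.165, 0.201]
contact_force: [-0.8, -0.3, -0.4]
gripper_width: 0.1
grasp_force: 0.0
```

```bash
python3 go.py -30 0,-33,176 0,26,74 0,50,114 0,75,137 0,105,137 0,126,121 0,135,114
```

```text
t 8.8 carton pos [ 2.000e-01 -8.530e+01  2.051e+02] F(carton) [-0.7 -0.4 -0.4] w 0.1 j [-0.13  0.25 -0.15 -0.57 -1.19  0.14]
rotvec to tilt [ 0.01  0.12 -0.5 ]
0,-33,176 now-axes [-3.07  0.04  5.14] tilt-axes [-3.08  0.02  5.13]
0,26,74 now-axes [ 1.000e-02 -0.000e+00  1.178e+01] tilt-axes [-1.000e-02  0.000e+00  1.178e+01]
0,50,114 now-axes [-4.08  0.04 -2.26] tilt-axes [-4.08 -0.   -2.26]
0,75,137 now-axes [-3.32  0.03 -0.74] tilt-axes [-3.32 -0.   -0.74]
0,105,137 now-axes [-2.59  0.02  1.51] tilt-axes [-2.6  0.   1.5]
0,126,121 now-axes [-1.01  0.01  2.44] tilt-axes [-1.02 -0.    2.44]
0,135,114 now-axes [-0.43  0.    1.06] tilt-axes [-0.43  0.    1.06]
```

{"method": "drive_tool", "body": {"deltas": [[[-1.53, 0, 2.57], [0, 0, 0]], [[-1.53, 0, 2.57], [0, 0, 0]], [[0, 0, 3], [0, 0, 0]], [[0, 0, 3], [0, 0, 0]], [[0, 0, 2.6], [0, 0, 0]], [[0, 0, 2], [0, 0, 0]], [[0, 0, 1.2], [0, 0, 0]], [[0, 0, 0], [0, 0, 0]]]}}

```text
clock: 9.6
position: [525.5, 63.2, 73.8]
ee_rot: [-0.61, 0.749, 0.164, 0.199]
contact_force: [-0.3, -0.2, -0.1]
gripper_width: -0.0
grasp_force: 0.0
```

{"method": "drive_tool", "body": {"deltas": [[[-0.5, 0, -0.2], [0, 0, 0]], [[-0.6, 0, -0.34], [0, 0, 0]], [[-0.6, 0, -0.34], [0, 0, 0]], [[0, 0, 0], [0, 0, 0]]]}}

```text
clock: 10.0
position: [530.1, 72.8, 93.7]
ee_rot: [-0.61, 0.749, 0.162, 0.202]
contact_force: [-1.1, -0.5, 0.7]
gripper_width: -0.2
grasp_force: 0.4
```

```bash
python3 go.py -30 0,50,114 ; python3 -c "
from bench import get_image
import cv2
d=get_image('scene')['img'][140:290,220:420,::-1]
cv2.imwrite('pics/s2.png',cv2.resize(d,(600,450)))"
```

```text
t 10.0 carton pos [ 1.5 39.8 93.7] F(carton) [-0.9 -0.7  0.7] w -0.2 j [ 0.11  0.38 -0.26 -0.67 -0.87  0.12]
rotvec to tilt [-0.19  0.07  0.12]
0,50,114 now-axes [-1.89  0.14 -1.24] tilt-axes [-1.89  0.15 -1.25]
```

View pics/s2.png

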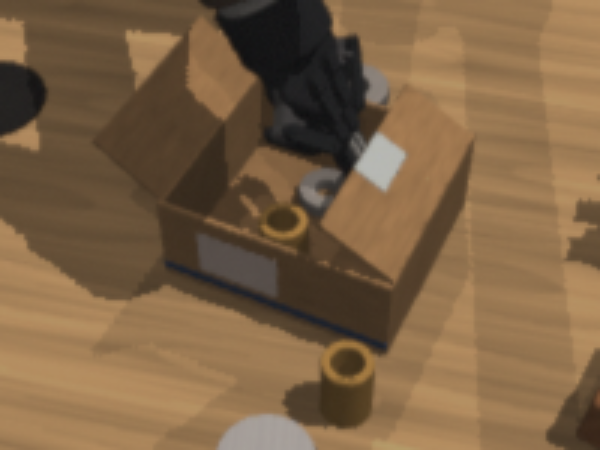

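The right flap is folded back, with its outer corner at (95,140). The fingertip is under the left flap at (355,150) and lifting it. I'll carry on along the arc.

{"method": "drive_tool", "body": {"deltas": [[[-0.63, 0, -0.41], [0, 0, 0]], [[-0.63, 0, -0.41], [0, 0, 0]], [[-0.63, 0, -0.41], [0, 0, 0]], [[-0.83, 0, -0.18], [0, 0, 0]], [[-0.83, 0, -0.18], [0, 0, 0]], [[-0.83, 0, -0.18], [0, 0, 0]], [[-0.83, 0, -0.18], [0, 0, 0]], [[0, 0, 0], [0, 0, 0]]]}}

```text
clock: 10.85
position: [536.7, 108.1, 135.6]
ee_rot: [-0.61, 0.749, 0.163, 0.201]
contact_force: [0.3, -0.4, -0.7]
gripper_width: -0.0
grasp_force: 0.0
```

{"method": "drive_tool", "body": {"deltas": [[[-0.65, 0, 0.38], [0, 0, 0]], [[-0.65, 0, 0.38], [0, 0, 0]], [[-0.65, 0, 0.38], [0, 0, 0]], [[-0.65, 0, 0.38], [0, 0, 0]], [[-0.25, 0, 0.61], [0, 0, 0]], [[-0.25, 0, 0.61], [0, 0, 0]], [[-0.25, 0, 0.61], [0, 0, 0]], [[-0.25, 0, 0.61], [0, 0, 0]], [[0, 0, 0], [0, 0, 0]]]}}

```text
clock: 11.75
position: [546.2, 157.6, 117.3]
ee_rot: [-0.61, 0.749, 0.164, 0.2]
contact_force: [-0.3, 0.2, 0.3]
gripper_width: 0.2
grasp_force: 0.0
```

{"method": "drive_tool", "body": {"deltas": [[[-0.1, 0, 0.28], [0, 0, 0]], [[-0.1, 0, 0.28], [0, 0, 0]], [[0, 0, 0], [0, 0, 0]]]}}

```text
clock: 12.05
position: [547.5, 161.6, 114.2]
ee_rot: [-0.61, 0.749, 0.163, 0.201]
contact_force: [-0.2, -0.4, -0.0]
gripper_width: 0.0
grasp_force: 0.0
```

```bash
python3 go.py -30 0,135,114 0,140,109
```

```text
t 12.05 carton pos [  0.5 130.3 114.2] F(carton) [-0.1 -0.5 -0. ] w 0.0 j [ 0.28  0.37 -0.22 -0.64 -0.83 -0.08]
rotvec to tilt [ 0.   -0.   -0.01]
0,135,114 now-axes [-0.4   0.05  0.25] tilt-axes [-0.4   0.05  0.25]
0,140,109 now-axes [-0.18 -0.    0.68] tilt-axes [-0.18  0.    0.68]
```

{"method": "drive_tool", "body": {"deltas": [[[-0.2, 0, 0.13], [0, 0, 0]], [[-0.2, 0, 0.13], [0, 0, 0]], [[0, 0, 0], [0, 0, 0]]]}}

```text
clock: 12.35
position: [548.6, 166.5, 114.3]
ee_rot: [-0.61, 0.749, 0.163, 0.201]
contact_force: [-0.8, -0.7, -0.1]
gripper_width: -0.1
grasp_force: 0.1
```

{"method": "drive_tool", "body": {"deltas": [[[-0.05, 0, 0.19], [0, 0, 0]], [[0, 0, 0], [0, 0, 0]]]}}

```text
clock: 12.55
position: [548.9, 167.6, 112.8]
ee_rot: [-0.61, 0.749, 0.163, 0.201]
contact_force: [0.6, 0.0, 0.5]
gripper_width: -0.0
grasp_force: 0.4
```

{"method": "drive_tool", "body": {"deltas": [[[-0.02, 0, 0.19], [0, 0, 0]], [[0, 0, 0], [0, 0, 0]]]}}

```text
clock: 12.75
position: [549.1, 168.6, 111.3]
ee_rot: [-0.61, 0.749, 0.163, 0.201]
contact_force: [-0.2, -1.2, 2.7]
gripper_width: 0.2
grasp_force: 1.5
```

{"method": "drive_tool", "body": {"deltas": [[[-0.02, 0, 0.19], [0, 0, 0]], [[0, 0, 0], [0, 0, 0]]]}}

```text
clock: 12.95
position: [549.3, 169.5, 109.9]
ee_rot: [-0.61, 0.749, 0.163, 0.201]
contact_force: [-1.0, -3.3, 3.8]
gripper_width: -0.0
grasp_force: 2.6
```

{"method": "drive_tool", "body": {"deltas": [[[0, 0, 0.19], [0, 0, 0]], [[0, 0, 0], [0, 0, 0]]]}}

```text
clock: 13.15
position: [549.5, 170.1, 108.8]
ee_rot: [-0.61, 0.749, 0.163, 0.201]
contact_force: [-3.4, -5.5, 8.2]
gripper_width: -0.2
grasp_force: 5.1
```

{"method": "drive_tool", "body": {"deltas": [[[0.02, 0, 0.19], [0, 0, 0]], [[0, 0, 0], [0, 0, 0]]]}}

```text
clock: 13.35
position: [549.7, 170.7, 107.7]
ee_rot: [-0.61, 0.749, 0.163, 0.201]
contact_force: [-4.2, -5.8, 12.8]
gripper_width: 0.1
grasp_force: 7.0
```

{"method": "drive_tool", "body": {"deltas": [[[0.02, 0, 0.15], [0, 0, 0]], [[0, 0, 0], [0, 0, 0]]]}}

```text
clock: 13.55
position: [549.8, 171.1, 106.9]
ee_rot: [-0.61, 0.749, 0.163, 0.201]
contact_force: [-5.9, -7.5, 14.5]
gripper_width: -0.1
grasp_force: 8.4
```

Both flaps have been pressed against their stops. Now I retreat, level the tool and turn it so the fingers close along the carton's y.

{"method": "drive_tool", "body": {"deltas": [[[0, 0, -1], [0, 0, 0]], [[0, 0, -2.5], [0, 0, 0]], [[0, 0, -4], [0, 0, 0]], [[0, 0, -4], [0, 0, 0]], [[0, 0, 0], [0, 7.5, 0]], [[0, 0, 0], [0, 7.5, 0]], [[0, 0, 0], [0, 7.5, 0]], [[0, 0, 0], [0, 7.5, 0]], [[3, -1.7, -0.6], [0, 0, 0]], [[3, -1.7, -0.6], [0, 0, 0]], [[3, -1.6, -0.6], [0, 0, 0]], [[0, 0, 0], [0, 0, 0]]]}}

```text
clock: 14.75
position: [569.4, 15.3, 222.4]
ee_rot: [-0.63, 0.777, -0.0, 0.0]
contact_force: [-0.3, -0.1, 0.2]
gripper_width: 0.1
grasp_force: 0.0
```

{"method": "drive_tool", "body": {"deltas": [[[0, 0, 0], [0, 0, -8.2]], [[0, 0, 0], [0, 0, -8.2]], [[0, 0, 0], [0, 0, -8.2]], [[0, 0, 0], [0, 0, -8.2]], [[0, 0, 0], [0, 0, -8.2]], [[0, 0, 0], [0, 0, -8.2]], [[0, 0, 0], [0, 0, -8.2]], [[0, 0, 0], [0, 0, -8.2]], [[0, 0, 0], [0, 0, -8.2]], [[0, 0, 0], [0, 0, -8.2]], [[0, 0, 0], [0, 0, -8]], [[0, 0, 0], [0, 0, 0]]], "claw": 8.5}}

```text
clock: 15.95
position: [568.2, 18.1, 221.7]
ee_rot: [0.995, -0.102, -0.001, -0.0]
contact_force: [0.5, -0.1, 0.7]
gripper_width: 84.6
grasp_force: 0.0
```

```bash
python3 go.py; python3 - <<'E'
from bench import arm,get_image
import cv2,numpy as np
st=arm.read_state(); d=get_image('wrist'); np.savez('w2.npz',P=st['position'],Q=st['ee_rot'],M=d['mount'],k=[d['fx'],d['cx'],d['cy']])
print(st['position'],st['ee_rot'])
cv2.imwrite('pics/w2.png',d['img'][...,::-1])
E
```

```text
t 15.95 carton pos [ 50.   -6.  221.7] F(carton) [ 0.6 -0.   0.7] w 84.6 j [ 0.32  0.3  -0.15 -0.   -1.13  1.05]
[568.16579461  18.14588663 221.71118799] [ 9.94769431e-01 -1.02143839e-01 -6.25104622e-04 -1.56609242e-04]
```

View pics/w2.png

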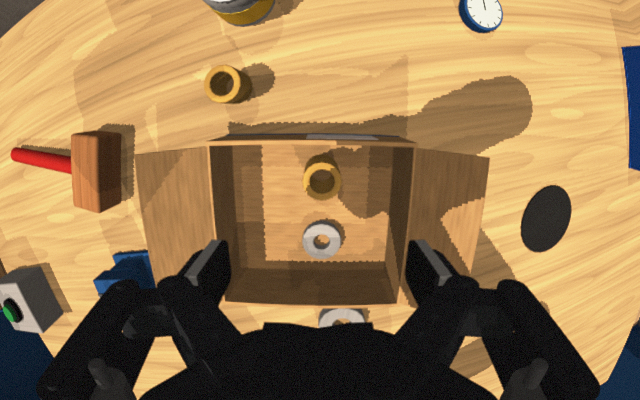

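The wrist view shows both flaps folded back outward. The bushing's top ring is centred at (322,179), the bearing is at (322,240), and the pad is at (546,218).

```bash
cat > w.py <<'E'
from h import *
def wun(f,u,v,z):
    d=np.load(f); k=d['k']; M=d['M']; Q=R.from_quat(d['Q'])
    x,y=u-k[1],v-k[2]; r=np.hypot(x,y); th=r/k[0]
    ray=np.array([x/r*np.sin(th),y/r*np.sin(th),np.cos(th)])
    e=d['P']+Q.apply(M[:3,3]); w=Q.apply(M[:3,:3]@ray); return e+w*(z-e[2])/w[2]
E
python3 - <<'E'
from w import *
d=np.load('w2.npz'); Q=R.from_quat(d['Q'])
for n,u,v,z in (("bush",322,179,64),("bear",322,240,19),("pad",546,218,4),("lflap",143,155,120),("rflap",489,157,120)):
    w=wun('w2.npz',u,v,z); print(n,w.round(1),"tool",(Q.inv().apply(w-d['P'])/10).round(2))
E
```

```text
bush [566.5  14.2  64. ] tool [-0.06  0.42 15.77]
bear [482.4  30.7  19. ] tool [-8.63  0.52 20.28]
pad [ 427.9 -309.     4. ] tool [-7.06 34.89 21.77]
lflap [634.  162.7 120. ] tool [  3.52 -15.49  10.17]
rflap [ 569.8 -136.7  120. ] tool [ 3.32 15.13 10.16]
```

{"method": "drive_tool", "body": {"deltas": [[[-0.05, 0.25, 2], [0, 0, 0]], [[0, 0, 4], [0, 0, 0]], [[0, 0, 4], [0, 0, 0]], [[0, 0, 3], [0, 0, 0]], [[0, 0, 2.5], [0, 0, 0]], [[0, 0, 2], [0, 0, 0]], [[0, 0, 1.2], [0, 0, 0]], [[0, 0, 0.6], [0, 0, 0]], [[0, 0, 0], [0, 0, 0]]]}}

```text
clock: 16.9
position: [567.5, 15.1, 29.1]
ee_rot: [0.995, -0.103, -0.0, 0.0]
contact_force: [0.2, -0.5, 1.1]
gripper_width: 85.5
grasp_force: 0.0
```

{"method": "drive_tool", "body": {"deltas": [[[0, 0, 0], [0, 0, 0]], [[0, 0, 0], [0, 0, 0]], [[0, 0, 0], [0, 0, 0]], [[0, 0, 0], [0, 0, 0]], [[0, 0, 0], [0, 0, 0]], [[0, 0, 0], [0, 0, 0]], [[0, 0, 0], [0, 0, 0]]], "claw": 3}}

```text
clock: 17.6
position: [568.2, 15.1, 30.6]
ee_rot: [0.995, -0.102, 0.001, -0.0]
contact_force: [-1.8, -0.7, 5.7]
gripper_width: 38.4
grasp_force: 60.9
```

{"method": "drive_tool", "body": {"deltas": [[[0, 0, -0.5], [0, 0, 0]], [[0, 0, -1], [0, 0, 0]], [[0, 0, -2], [0, 0, 0]], [[0, 0, -3], [0, 0, 0]], [[0, 0, -3], [0, 0, 0]], [[0, 0, -3], [0, 0, 0]], [[0, 0, -3], [0, 0, 0]], [[0, 0, -2], [0, 0, 0]], [[0, 0, -1], [0, 0, 0]], [[0, 0, 0], [0, 0, 0]]]}}

```text
clock: 18.6
position: [567.9, 15.2, 215.6]
ee_rot: [0.995, -0.102, 0.001, -0.001]
contact_force: [-0.9, 0.1, -4.1]
gripper_width: 38.2
grasp_force: 60.9
```

```bash
python3 - <<'E'
from h import *
from bench import arm
st=arm.read_state();Q=R.from_quat(st['ee_rot']);P=st['position']
print(P,st['contact_force'],st['gripper_width'],st['grasp_force'],(Q.inv().apply([427,-311,120]-P)/10).round(2))
E
```

```text
[567.85021834  15.22186005 215.57939716] [-0.93867098  0.1367327  -4.09964138] 38.15638414482029 60.87074015289545 [-7.17 34.82  9.5 ]
```

{"method": "drive_tool", "body": {"deltas": [[[-0.3, 1.5, 0], [0, 0, 0]], [[-0.6, 2.9, 0], [0, 0, 0]], [[-0.65, 3.2, 0], [0, 0, 0]], [[-0.7, 3.4, 0], [0, 0, 0]], [[-0.75, 3.5, 0], [0, 0, 0]], [[-0.75, 3.5, 0], [0, 0, 0]], [[-0.75, 3.5, 0], [0, 0, 0]], [[-0.75, 3.5, 0], [0, 0, 0]], [[-0.7, 3.4, 0], [0, 0, 0]], [[-0.6, 3.2, 0], [0, 0, 0]], [[-0.4, 2, 0], [0, 0, 0]], [[-0.22, 1.2, 0], [0, 0, 0]]]}}

```text
clock: 19.8
position: [424.3, -312.3, 212.6]
ee_rot: [0.995, -0.103, -0.002, -0.001]
contact_force: [-0.3, 0.3, -4.3]
gripper_width: 38.2
grasp_force: 61.1
```

{"method": "drive_tool", "body": {"deltas": [[[0, 0, 1.5], [0, 0, 0]], [[0, 0, 3], [0, 0, 0]], [[0, 0, 3.5], [0, 0, 0]], [[0, 0, 3.5], [0, 0, 0]], [[0, 0, 3], [0, 0, 0]], [[0, 0, 2], [0, 0, 0]], [[0, 0, 0.8], [0, 0, 0]], [[0, 0, 0], [0, 0, 0]]]}}

```text
clock: 20.6
position: [425.7, -310.7, 40.1]
ee_rot: [0.995, -0.102, -0.002, -0.0]
contact_force: [-0.5, -0.1, -3.6]
gripper_width: 37.9
grasp_force: 60.9
```

```bash
python3 - <<'E'
from bench import arm,get_image
import cv2
st=arm.read_state(); print(st['position'],st['ee_rot'],st['contact_force'],st['joints'].round(2))
a=get_image('scene')['img'][120:220,160:290,::-1]; b=get_image('side')['img'][120:220,310:440,::-1]
a=cv2.resize(a,(390,300)); b=cv2.resize(b,(390,300)); cv2.imwrite('pics/p1.png',cv2.hconcat([a,b]))
E
```

```text
[ 425.69547233 -310.69185585   40.05340138] [ 9.94778317e-01 -1.02042767e-01 -1.79175535e-03 -4.04630981e-04] [-0.50440784 -0.0666612  -3.55874858] [-0.32  0.45 -0.46 -0.   -0.67  1.69]
```

View pics/p1.png

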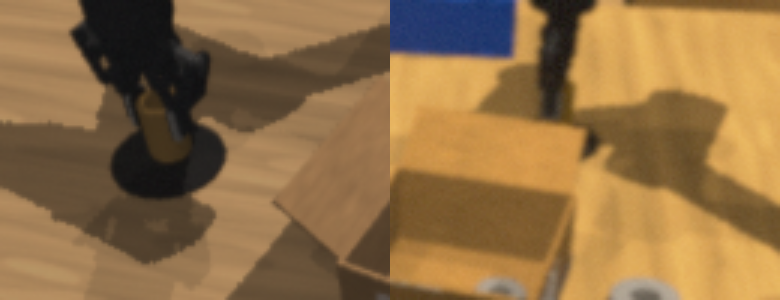

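The bushing's foot at (170,160) is over the pad centre at (168,160). I'll lower it until it touches.

{"method": "drive_tool", "body": {"deltas": [[[0, 0, 0.4], [0, 0, 0]], [[0, 0, 0.3], [0, 0, 0]], [[0, 0, 0.1], [0, 0, 0]], [[0, 0, 0], [0, 0, 0]]]}}

```text
clock: 21.1
position: [426.6, -311.1, 33.6]
ee_rot: [0.995, -0.102, 0.0, 0.0]
contact_force: [-0.4, 0.5, -3.8]
gripper_width: 38.2
grasp_force: 61.1
```

{"method": "drive_tool", "body": {"deltas": [[[0, 0, 0.1], [0, 0, 0]], [[0, 0, 0], [0, 0, 0]]]}}

```text
clock: 21.3
position: [426.7, -311.1, 32.5]
ee_rot: [0.995, -0.102, 0.0, 0.0]
contact_force: [0.2, -0.4, -3.3]
gripper_width: 38.2
grasp_force: 61.1
```

{"method": "drive_tool", "body": {"deltas": [[[0, 0, 0.1], [0, 0, 0]], [[0, 0, 0], [0, 0, 0]]]}}

```text
clock: 21.5
position: [426.6, -311.1, 31.3]
ee_rot: [0.995, -0.102, -0.0, -0.0]
contact_force: [-0.5, 0.4, -3.6]
gripper_width: 38.1
grasp_force: 61.0
```

{"method": "drive_tool", "body": {"deltas": [[[0, 0, 0.1], [0, 0, 0]], [[0, 0, 0], [0, 0, 0]]]}}

```text
clock: 21.7
position: [426.8, -311.2, 30.7]
ee_rot: [0.995, -0.102, 0.0, 0.0]
contact_force: [-0.5, 0.2, -1.6]
gripper_width: 38.4
grasp_force: 61.2
```

Contact felt. I'll press down slightly, release, back off and check.

{"method": "drive_tool", "body": {"deltas": [[[0, 0, 0.05], [0, 0, 0]], [[0, 0, 0], [0, 0, 0]]]}}

```text
clock: 21.9
position: [426.8, -311.2, 30.6]
ee_rot: [0.995, -0.102, 0.0, 0.0]
contact_force: [-1.9, 1.1, 3.8]
gripper_width: 38.3
grasp_force: 62.0
```

{"method": "drive_tool", "body": {"deltas": [[[0, 0, 0], [0, 0, 0]], [[0, 0, 0], [0, 0, 0]], [[0, 0, 0], [0, 0, 0]], [[0, 0, 0], [0, 0, 0]], [[0, 0, 0], [0, 0, 0]], [[0, 0, 0], [0, 0, 0]], [[0, 0, 0], [0, 0, 0]], [[0, 0, 0], [0, 0, 0]]], "claw": 8.5}}

```text
clock: 22.7
position: [426.7, -311.1, 29.9]
ee_rot: [0.995, -0.102, 0.0, 0.0]
contact_force: [1.1, -0.2, -0.5]
gripper_width: 84.9
grasp_force: 0.0
```

{"method": "drive_tool", "body": {"deltas": [[[0, 0, -1], [0, 0, 0]], [[0, 0, -2], [0, 0, 0]], [[0, 0, -4], [0, 0, 0]], [[0, 0, -4], [0, 0, 0]], [[0, 0, -4], [0, 0, 0]], [[0, 0, -4], [0, 0, 0]], [[0, 0, 0], [0, 0, 0]], [[0, 0, 0], [0, 0, 0]]]}}

```text
clock: 23.5
position: [426.9, -311.1, 221.7]
ee_rot: [0.995, -0.102, 0.002, 0.0]
contact_force: [-0.1, -0.5, -0.5]
gripper_width: 84.7
grasp_force: 0.0
```

```bash
python3 - <<'E'
from bench import arm,get_image
import cv2
a=get_image('scene')['img'][120:320,160:400,::-1]; b=get_image('wrist')['img'][...,::-1]
cv2.imwrite('pics/f1.png',cv2.hconcat([cv2.resize(a,(400,333)),cv2.resize(b,(400,333))]))
E
```

```text
(no output)
```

View pics/f1.png

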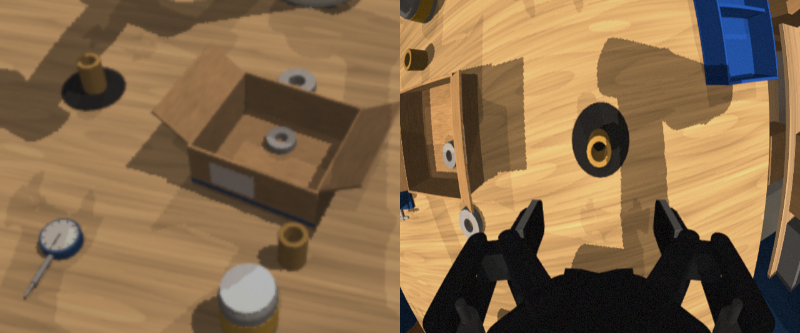

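The bushing stands upright in the middle of the pad at (93,85). Both flaps are folded back, the bearing is still in the carton at (281,138), and the rest is undisturbed.

```bash
python3 -c "
from bench import arm
print(arm.job_done())"
```

```text
the job is handed in; nothing more can be done
None
```

Job handed in at about 23.5 s of the 70 s: both flaps were pushed to their stops with at most about 18 N, the brass bushing stands upright on the black pad, the steel bearing is still in the carton, and the arm never went near the mallet, dial indicator or grease tin.

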